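# Release the lid steriliser's drawer and cover the clean jar

## Task

The drawer of the white lid steriliser has no handle: feel along the ledge on top for the one pad that is hollow, press the catch down in it so that the drawer pops out, and pull the drawer out to its stop. Take the brass lid out and lay it fully down and level over the mouth of the open jar, which stays standing where it is, then push the drawer fully shut until it latches. Leave the other jar, the spray bottle and the mug alone.

Things in the scene. Friction and masses are not known exactly. Their poses are not given: they have to be found in the camera images.
- steriliser: Low white fixed cabinet, 200 mm deep (its x), 270 mm wide (its y), 120 mm high. Origin: centre of its underside, on the worktop; its -x side, which has the drawer, faces roughly the robot. Its top is 120 mm high from x = -50 to +100 mm; in front of that a lower ledge (x = -100 to -50 mm) runs along the width, above the drawer.
- ledge (a point): Middle of the ledge's top face, 95 mm above the worktop, axes as the steriliser's; 50 mm deep (x), 250 mm long (y). A row of five like pads (y = -100, -50, 0, 50, 100 mm), each with a dark 43 mm square. Four are solid and flush; one, different each time, is a hollow 44 x 44 mm with the catch plate (41 mm square, dark too) lying 12 mm below the ledge at its bottom.
- upright_edge (a point): Middle of the top of the upright edge behind the ledge (25 mm behind the ledge's middle line), 25 mm higher than the ledge, along the steriliser's y. In front of the ledge is the drawer's front panel, its top 1 mm lower than the ledge.
- catch (a joint): Travel of the catch plate in m: 0 at rest, 0.008 pressed fully down; a spring (about 2.5 N at rest, 5.6 N fully down) returns it. Once it is past about 0.005 the drawer is released.
- drawer (a joint): Opening in m: 0 shut, 0.13 at its stop; latched it rests at 0 to 0.002. Released, a spring ejector pushes it out along the steriliser's -x to between 0.045 and 0.075; beyond 0.045 it slides freely (under 2 N) and stays where left. To shut it, push it home to 0 against the ejector and latch (up to 10 N); it latches by itself.
- drawer_front (a point): Middle of the top edge of the drawer's front panel, axes as the steriliser's; moves with the drawer. The panel is 12 mm thick (x), 268 mm wide, from 12 to 94 mm above the worktop. It stands just before the cabinet when shut, so when the drawer is out by d a gap of d opens behind it.
- tray_floor (a point): Middle of the drawer's inner floor, 35 mm above the worktop, axes as the steriliser's; moves with the drawer. The tray inside is 136 mm (x) by 182 mm (y), side walls up to 65 mm above the worktop; its front is the panel.
- lid_center (a point): Centre (half-way up) of the loose round brass jar lid, 60 mm diameter, 14 mm high, 30 g, z up. A cap, open side down: flat top 2 mm, skirt 3 mm thick, inside 54 mm wide, 12 mm deep. It lies flat on the tray's floor, its centre 54 to 66 mm behind the panel's back face and up to 25 mm to either side of the middle.
- jar_mouth (a point): Centre of the rim of the open, empty glass jar, loose, 0.3 kg, 106 mm high, z up. Mouth 49 mm outside diameter, straight neck 20 mm high; below it the shoulder widens to the 72 mm body at 72 mm height. With the lid fully on, the lid's centre lies 5 mm below this point.
- full_jar_center (a point): Centre of a bystander jar already closed with a brass lid, amber, 72 mm diameter, 108 mm high, loose.
- spray_center (a point): Centre of a bystander spray bottle, 76 mm diameter, 180 mm high (this point 90 mm up), loose; its nozzle head reaches out 50 mm.
- mug_center (a point): Centre of a bystander white cup without handle, 72 mm diameter, 85 mm high, loose.
There are look-alikes about, which are no part of the job. What is shaped like the part that bears jar_mouth but purple is not meant.

How it is judged:
By the outcome, as a careful person would: the job done as asked, in the order asked, and still so for the second after the job is handed in, with the robot touching nothing.
It also fails if it takes over 72 s, if anything falls off the work surface, if the arm or the gripper's body presses on something with over 40 N, if the wrist force passes 120 N, or if a joint passes its speed limit or range.

## Robot

A 6-joint arm with a two-finger parallel gripper is mounted at the origin on the work surface. World frame = base frame: x ahead of the robot, y to its left, z up, the work surface at z = 0. Lengths are in m, angles in rad, forces in N, time in s.
With the tool pointing down it reaches from about 0.3 to 0.775 m from the base axis. Payload 14.6 kg.
Tool frame: the origin (TCP) lies at the very end of the fingers, on their centre line; the grasp point (between the pads) lies 19 mm behind it; z points along the fingers, x is the direction in which the jaws open and shut, and the axes are right-handed (so a half turn about z gives the same grasp; the last joint's range is limited). The gripper opens to 94 mm and grips with 3 to 60 N. Pads are 16 mm wide; open, the fingers measure 119 mm over their backs; the gripper's body (75 mm by 177 mm) begins 78 mm behind the grasp point.
Start: joints at [-1.408, 0.3, 1.521, -0, 1.321, -0.067], TCP at [0.125, -0.536, 0.205] pointing down, gripper open.
Joint ranges: [-3.03, 3.03], [-0.79, 2.21], [0.23, 2.52], [-1.04, 4.18], [0, 3.07], [-2.55, 2.55]. Speed limits (rad/s): [2.22, 2.22, 2.57, 3.14, 3.14, 3.14].

## Interface

Orientations are given as [roll, pitch, yaw] about the fixed x, y, z axes, in that order (R = Rz(yaw) Ry(pitch) Rx(roll)).
In Python, from station import ctrl gives the robot as it stands.
- The arm moves only by the shell command python3 -m inch 'ROWS' [FORCE]. ROWS is JSON, one flat list of numbers, 7 for each row, row after row: the shift along the tool's x, y, z in cm, then the turn, a rotation vector about the tool's x, y, z in rad, then the opening, from 0 (shut) to 1 (fully open). In form: [tx, ty, tz, wx, wy, wz, claw, tx, ty, tz, wx, wy, wz, claw, ...]. A call has 1 to 20 rows; each row shifts and turns the commanded pose from where the row before left it, along the tool's axes as they then stand; what a row does not reach is not made up. A row lasts 1/8 s, in which the tool goes at most 62.5 mm and 10.7 degrees, less where a joint would pass 70% of its speed; a pose out of reach is approached as far as the arm can. A call is refused whole if a number of a shift passes 6.25 or a number of a turn 0.188, either way. A call with a gripper value outside its range is refused whole. The fingers move at their own pace and stop on an object; FORCE is the grip in N (left out, the last holds). Time passes only in rows, so rows that do not move let the fingers close. It gives the time, the measured TCP pose, the force and the opening at its end, in the units of the state.
- ctrl.get_obs(): the state, without advancing time (a new reading comes with each control period).
- ctrl.camera(name): name is "scene" or "top"; returns (picture, depth): 400x640x3 uint8, red, green, blue; 400x640 float32, m along the optical axis (not along the pixel's ray), 0 where there is no reading.
- ctrl.camera_params(name): a dict with "vertical_fov" (degrees; the focal length in pixels is half the picture's height over the tangent of half this angle, whatever the lens; pixels are square), "cx", "cy" (the principal point, pixels), "camera_from_world" (4x4, takes a point from world to camera coordinates). Camera axes: x right, y down, z forward; pixel columns grow to the right and rows downward; lengths in m; the calibration is good to about 2 mm. A picture is of the moment at which its call begins. camera_params takes no time and is no camera call.
- ctrl.hand_in(): hands the job in, once; it reports no verdict.
Trained networks look in the newest picture that a camera, given by its name, has taken for a name from the list of things; names that differ only in an ending like _2 or _b are one class to them, and where a whole thing is asked for, a point or a joint stands for the part that bears it (a point fixed in the world has none). Each returns a list of dicts, best first, with "score" (0 to 1); they miss things now and then, are a little off and sometimes report something else, mostly with a low value. They report only what shows in the picture. A call takes as long as a camera call. They do not tell look-alikes from the thing itself.
- ctrl.spot_in(camera, label): "bbox" ([centre column, centre row, width, height] in pixels, round what is visible of it).
- ctrl.place_of(camera, label): "centre" ([column, row] in pixels: a listed point, or the origin of a listed thing).
The state is a dict: "time_s": time; "qpos": joint angles; "joint_vel": joint speeds; "tau": joint torques, N m; "ee_pos": TCP position; "eef_rot": TCP orientation; "force": force on the tool from outside, world axes, zero at the start; "moment": the same for the moment, N m; "grip_width": finger opening in m.
Only numpy, scipy, OpenCV 4.12 (cv2) and the standard library are available. Lean on these libraries where they do the work, as an engineer would, in place of code of your own. Each camera call takes 0.05 s, during which the arm holds its last target. There are 200 camera calls.

## Working session

There is one attempt and no reset: what is moved stays moved. The work goes in short steps, Python scripts to look and compute and a shell command to move; the robot and the scene stay as the last step left them, time stands still between calls to the robot, and variables do not carry over. Pictures are saved under pics/ and viewed, about 8 in all and at most 12, crops included, and the job is handed in when it is done.

```bash
ls; mkdir -p pics; cat > h.py <<'E'
import numpy as np, cv2
from station import ctrl
def P(cam):
    p=ctrl.camera_params(cam); f=200/np.tan(np.radians(p["vertical_fov"])/2)
    return f,p["cx"],p["cy"],np.array(p["camera_from_world"])
def world(cam,uv,d):
    f,cx,cy,T=P(cam); u,v=np.asarray(uv,float).T; d=np.asarray(d,float)
    c=np.stack([(u-cx)/f*d,(v-cy)/f*d,d,np.ones_like(d)])
    return (np.linalg.inv(T)@c)[:3].T
def onz(cam,uv,z):
    f,cx,cy,T=P(cam); Ti=np.linalg.inv(T); r=Ti[:3,:3]@np.array([(uv[0]-cx)/f,(uv[1]-cy)/f,1]); o=Ti[:3,3]
    return o+r*(z-o[2])/r[2]
def cloud(cam,d):
    v,u=np.mgrid[0:400,0:640]; return world(cam,np.stack([u.ravel(),v.ravel()],1),d.ravel()).reshape(400,640,3)
def pix(cam,p):
    f,cx,cy,T=P(cam); c=T[:3,:3]@np.asarray(p)+T[:3,3]; return c[0]/c[2]*f+cx,c[1]/c[2]*f+cy
E
python3 - <<'E'
from h import *
np.set_printoptions(precision=4,suppress=True)
print(ctrl.get_obs())
for c in("top","scene"):
    im,d=ctrl.camera(c); np.savez(f"pics/{c}0.npz",im=im,d=d); cv2.imwrite(f"pics/{c}0.png",im[...,::-1])
    print(c,P(c))
    W=cloud(c,d)
    for n in("steriliser","ledge","upright_edge","drawer_front","jar_mouth","full_jar_center","spray_center","mug_center"):
        for r in ctrl.place_of(c,n)[:3]:
            u,v=r["centre"]; i,j=int(round(v)),int(round(u))
            print(n,round(r["score"],2),np.round(r["centre"],1), W[i,j] if 0<=i<400 and 0<=j<640 else None)
E
```

```text
pics
{'time_s': 0.0, 'qpos': array([-1.4076,  0.3005,  1.5216,  0.    ,  1.3207, -0.0666]), 'joint_vel': array([ 0.0013, -0.0011, -0.0018, -0.0003, -0.0001, -0.0005]), 'tau': array([ -0.0008, -53.1811, -35.2734,   0.0708,   0.0244,  -0.0001]), 'ee_pos': array([ 0.1252, -0.5353,  0.2049]), 'eef_rot': array([-3.1415,  0.0011, -1.341 ]), 'force': array([ 0.3328, -0.4445,  0.3731]), 'moment': array([-0.0372, -0.0564, -0.0133]), 'grip_width': 0.09420036442939839}
top (np.float64(441.42248135930026), 324.88174604861877, 190.91089699452888, array([[ 0.0074, -0.9991,  0.0406, -0.0278],
       [-0.9883, -0.0135, -0.1521,  0.5489],
       [ 0.1525, -0.039 , -0.9875,  0.9617],
       [ 0.    ,  0.    ,  0.    ,  1.    ]]))
steriliser 0.57 [329.4 131.8] [ 0.6648 -0.0268  0.121 ]
ledge 0.91 [336.8 156.8] [ 0.616  -0.0458  0.0964]
upright_edge 0.87 [336.1 139.3] [ 0.6496 -0.0419  0.1208]
jar_mouth 0.83 [257.8 289.3] [0.3277 0.1268 0.0047]
jar_mouth 0.72 [182.1 231.7] [0.4547 0.3031 0.0094]
jar_mouth 0.23 [329.9 133.9] [ 0.6601 -0.0289  0.1221]
full_jar_center 0.66 [457.8 159.9] [ 0.6105 -0.3079  0
[... 233 characters left out ...]
3137],
       [ 0.6204, -0.4664, -0.6305, -0.2637],
       [-0.4988,  0.3858, -0.7761,  1.5076],
       [ 0.    ,  0.    ,  0.    ,  1.    ]]))
steriliser 0.75 [358.1 274.4] [ 0.7373 -0.0751  0.1198]
ledge 0.76 [337.9 236.9] [ 0.624  -0.0387  0.0955]
upright_edge 0.55 [342.3 235.5] [ 0.6301 -0.032   0.1008]
drawer_front 0.89 [322.2 229.8] [ 0.5851 -0.0556  0.0941]
jar_mouth 0.86 [389.8 132.2] [0.4351 0.2943 0.099 ]
jar_mouth 0.67 [321.9 136.9] [0.33   0.1377 0.0893]
full_jar_center 0.82 [240.  320.5] [ 0.6602 -0.3243  0.0853]
spray_center 0.68 [339.4 238.5] [ 0.6263 -0.0374  0.093 ]
spray_center 0.66 [439.8 169.5] [0.6247 0.2924 0.1091]
mug_center 0.86 [218.8 258.5] [ 0.5026 -0.2844  0.0859]
```

```bash
python3 -c "
import cv2,numpy as np
" ; ls pics
```

```text
scene0.npz
scene0.png
top0.npz
top0.png
```

View pics/top0.png

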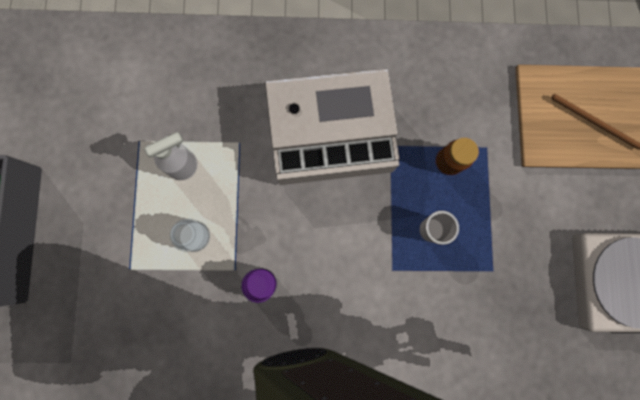

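View pics/scene0.png

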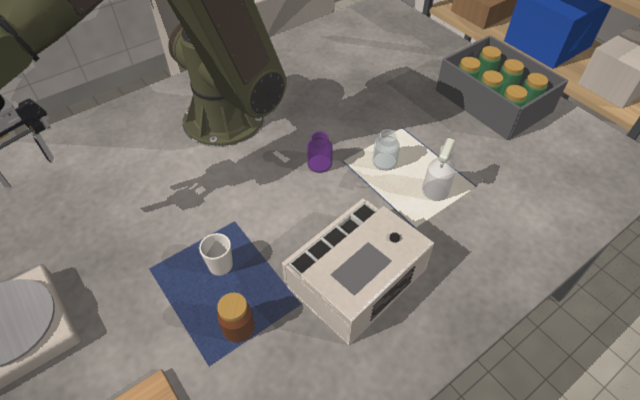

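The top view shows the steriliser at about (332,125) with its five pads at row 155, the clear jar at (190,235) on the white mat, and the purple look-alike at (260,285). The spray bottle is at (170,158), the mug at (440,228) and the amber jar at (458,157). Next I'll get the cabinet's pose, the pad depths and the jar position.

```bash
python3 - <<'E'
from h import *
np.set_printoptions(precision=4,suppress=True)
for c in("top","scene"):
    z=np.load(f"pics/{c}0.npz"); W=cloud(c,z["d"])
    m=(abs(W[...,2]-.1205)<.006)&(abs(W[...,0]-.7)<.15)&(abs(W[...,1]+.03)<.19)
    n,l,s,_=cv2.connectedComponentsWithStats(m.astype(np.uint8)); k=1+s[1:,4].argmax()
    p=W[l==k][:,:2].astype(np.float32); r=cv2.minAreaRect(p); print(c,r,np.median(W[l==k][:,2]))
    b=cv2.boxPoints(r); 
    # direction of long side
    e=[b[1]-b[0],b[2]-b[1]]; L=max(e,key=np.linalg.norm); L=L/np.linalg.norm(L); L*=np.sign(L[1])
    ax=np.array([L[1],-L[0]]); o=np.array(r[0])-.025*ax; yaw=np.arctan2(ax[1],ax[0]); print("origin",o,"yaw",yaw)
    ql=(W[...,:2]-o); sx=ql@ax; sy=ql@L
    for y in(-.1,-.05,0,.05,.1):
        q=(abs(sx+.075)<.014)&(abs(sy-y)<.014)&(W[...,2]>.05)&(W[...,2]<.14)
        g=o-.075*ax+y*L; print(y,q.sum(),"z med",np.median(W[q][:,2]) , "grey",z["im"][q].mean(), "world",g)
a=onz("top",(182.1,231.7),.106),onz("scene",(389.8,132.2),.106); print(a)
for c in("top","scene"):
    for r in ctrl.spot_in(c,"jar_mouth")[:3]: print(c,r)
for n,(t,s,zz) in dict(full=((457.8,159.9),(240,320.5),.054),spray=((169,158.8),(439.8,169.5),.09),mug=((434,228.4),(218.8,258.5),.0425),purple=((257.8,289.3),(321.9,136.9),.106)).items(): print(n,onz("top",t,zz),onz("scene",s,zz))
im=np.load("pics/top0.npz")["im"]; im2=np.load("pics/scene0.npz")["im"]
A=cv2.resize(im[130:185,265:405],None,fx=5,fy=5,interpolation=cv2.INTER_CUBIC)
B=cv2.resize(im2[195:280,280:400],None,fx=3.3,fy=3.3,interpolation=cv2.INTER_CUBIC)
C=cv2.resize(im[205:260,160:220],None,fx=5,fy=5,interpolation=cv2.INTER_CUBIC)
out=np.zeros((600,800,3),np.uint8); out[:275,:700]=A; out[280:280+B.shape[0],:B.shape[1]]=B; out[300:575,450:750]=C
cv2.imwrite("pics/crop.png",out[...,::-1])
E
```

```text
top ((0.7214041948318481, -0.030096083879470825), (0.1515658050775528, 0.2702701687812805), 7.333330154418945) 0.1206052071948619
origin [ 0.6966 -0.0333] yaw 0.12799083
-0.1 154 z med 0.09551833252544367 grey 20.6991341991342 world [ 0.635 -0.142]
-0.05 156 z med 0.09565621511253691 grey 20.85042735042735 world [ 0.6286 -0.0925]
0 159 z med 0.09570872363082683 grey 20.79454926624738 world [ 0.6222 -0.0429]
0.05 161 z med 0.08381648290846277 grey 18.662525879917183 world [0.6158 0.0067]
0.1 162 z med 0.09596295101102303 grey 20.818930041152264 world [0.6095 0.0563]
scene ((0.7205084562301636, -0.029290691018104553), (0.1514013558626175, 0.2742236852645874), 7.583815097808838) 0.120900668388017
origin [ 0.6957 -0.0326] yaw 0.13236274
-0.1 136 z med 0.0958668757609939 grey 56.247549019607845 world [ 0.6346 -0.1416]
-0.05 129 z med 0.09569624226622842 grey 56.74418604651163 world [ 0.628  -0.0921]
0 123 z med 0.09644009946739973 grey 57.72086720867209 world [ 0.6214 -0.0425]
0.05 96 z med 0.08401059379247211 grey 58.454861111111114 world [0.6148 0.0071]
0.1 108 z med 0.09564513115986195 grey 58.407407407407405 world [0.6082 0.0566]
(array([0.4498, 0.276 , 0.106 ]), array([0.4406, 0.2874, 0.106 ]))
top {'bbox': [257.6, 285.3, 35.5, 29.6], 'score': 0.95}
top {'bbox': [191.2, 232.7, 44.6, 33.3], 'score': 0.72}
scene {'bbox': [385.9, 150.1, 26.1, 43.9], 'score': 0.77}
scene {'bbox': [319.4, 153.1, 23.4, 40.3], 'score': 0.75}
scene {'bbox': [215.6, 253.4, 32.8, 35.9], 'score': 0.74}
full [ 0.6238 -0.3273  0.054 ] [ 0.646  -0.3204  0.054 ]
spray [0.6074 0.3172 0.09  ] [0.6129 0.3092 0.09  ]
mug [ 0.4665 -0.2704  0.0425] [ 0.4752 -0.2774  0.0425]
purple [0.3338 0.1164 0.106 ] [0.3437 0.1269 0.106 ]
```

View pics/crop.png

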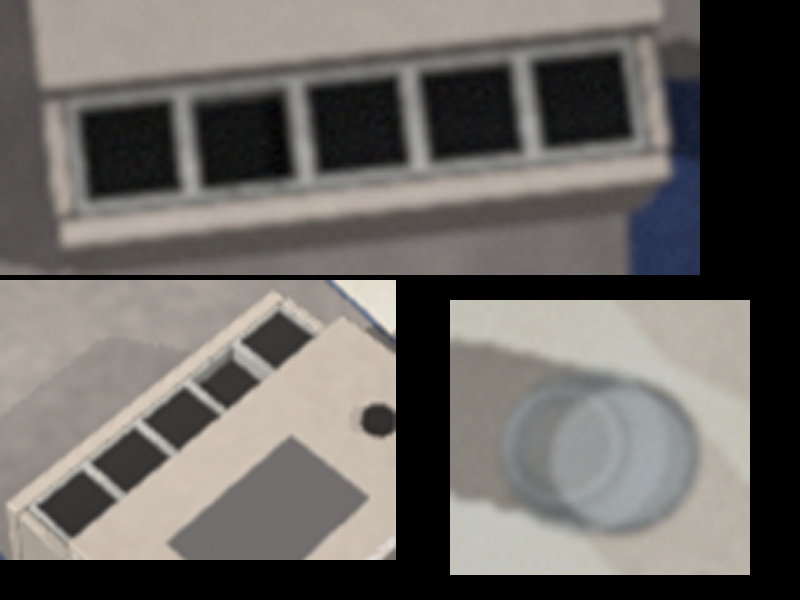

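Both cameras put the pad at y = +50 mm 12 mm lower than the others, so that's the hollow, at about (0.615, 0.007). I'll turn the tool so that tool x = −sy and tool y = −sx, then travel there.

```bash
cat >> h.py <<'E'
O=np.array([.6962,-.033]); YAW=.130
AX=np.array([np.cos(YAW),np.sin(YAW)]); AY=np.array([-AX[1],AX[0]])
from scipy.spatial.transform import Rotation as Ro
def S(p): q=np.asarray(p)[:2]-O; return np.array([q@AX,q@AY])
def go(target_world,verbose=1):
    o=ctrl.get_obs(); R=Ro.from_euler("xyz",o["eef_rot"]).as_matrix()
    d=R.T@(np.asarray(target_world)-o["ee_pos"])*100
    print("t",round(o["time_s"],2),"pos",np.round(o["ee_pos"],4),"S",np.round(S(o["ee_pos"]),4),"rot",np.round(o["eef_rot"],3),"F",np.round(o["force"],1),"grip",round(o["grip_width"],4),"-> tool cm",np.round(d,2))
def sw(sx,sy,z): return np.r_[O+sx*AX+sy*AY,z]
E
python3 -m inch '[0,0,0,0,0,0.1,0, -3.65,-4.28,0,0,0,0,0, -3.65,-4.28,0,0,0,0,0, -3.65,-4.28,0,0,0,0,0, -3.65,-4.28,0,0,0,0,0, -3.65,-4.28,0,0,0,0,0, -3.65,-4.28,0,0,0,0,0, -3.65,-4.28,0,0,0,0,0, -3.65,-4.28,0,0,0,0,0, -3.65,-4.28,0,0,0,0,0, -3.65,-4.28,0,0,0,0,0, -3.65,-4.28,0,0,0,0,0, -3.65,-4.28,0,0,0,0,0, -3.65,-4.28,0,0,0,0,0, 0,0,0,0,0,0,0, 0,0,0,0,0,0,0]'
python3 -c "
from h import *
go(sw(-.075,.05,.1))"
```

```text
time_s: 3.0
ee_pos: [0.6153, 0.0067, 0.2052]
eef_rot: [3.141, -0.0, -1.441]
force: [0.3, -0.6, 0.4]
grip_width: 0.0005
t 3.0 pos [0.6153 0.0067 0.2052] S [-0.0751  0.0499] rot [ 3.141 -0.    -1.441] F [ 0.3 -0.6  0.4] grip 0.0005 -> tool cm [-1.000e-02 -2.000e-02  1.052e+01]
```

```bash
python3 -m inch '[0,0,5,0,0,0,0, 0,0,4,0,0,0,0, 0,0,1.5,0,0,0,0, 0,0,1,0,0,0,0, 0,0,0.5,0,0,0,0, 0,0,0.3,0,0,0,0, 0,0,0,0,0,0,0]'
python3 -m inch '[0,0,0.2,0,0,0,0, 0,0,0.2,0,0,0,0, 0,0,0.15,0,0,0,0, 0,0,0,0,0,0,0]'
```

```text
time_s: 3.88
ee_pos: [0.616, 0.0069, 0.0833]
eef_rot: [-3.14, -0.0, -1.441]
force: [0.2, -0.3, 2.2]
grip_width: 0.0008
time_s: 4.38
ee_pos: [0.6159, 0.0069, 0.0772]
eef_rot: [-3.141, -0.0, -1.441]
force: [3.6, -0.2, 5.0]
grip_width: 0.0003
```

The catch is giving under the tool, with a spring-like force. I'll press slightly further, lift and look.

```bash
python3 -m inch '[0,0,0.12,0,0,0,0, 0,0,0,0,0,0,0, 0,0,0,0,0,0,0, 0,0,0,0,0,0,0, 0,0,-2,0,0,0,0, 0,0,-5,0,0,0,0, 0,0,0,0,0,0,0]'
cat > look.py <<'E'
from h import *
import sys
im,d=ctrl.camera("top"); W=cloud("top",d); ql=W[...,:2]-O; sx=ql@AX; sy=ql@AY
m=(abs(W[...,2]-.094)<.005)&(sx<-.105)&(sx>-.27)&(abs(sy)<.125)
print("panel px",m.sum(),"front sx med by min/max",np.percentile(sx[m],[2,50,98]) if m.sum() else None)
cv2.imwrite(sys.argv[1],cv2.resize(im[100:260,220:420],None,fx=3,fy=3,interpolation=cv2.INTER_CUBIC)[...,::-1])
m=(sx<-.11)&(sx>-.23)&(abs(sy)<.085)&(W[...,2]>.043)&(W[...,2]<.055)
if m.sum(): print("lid blob",m.sum(),[ (np.median(a[m]).round(4),np.percentile(a[m],[3,97]).round(4)) for a in (sx,sy)])
for r in ctrl.place_of("top","lid_center")[:2]: print(r, S(onz("top",r["centre"],.049)))
E
python3 look.py pics/a.png; python3 -c "
from h import *
go(sw(-.125,.0,.07))"
```

```text
time_s: 5.25
ee_pos: [0.6165, 0.0072, 0.1488]
eef_rot: [-3.138, -0.0, -1.441]
force: [1.5, 0.1, 0.0]
grip_width: 0.0008
panel px 242 front sx med by min/max [-0.17529689 -0.16967225 -0.16339967]
lid blob 13 [(np.float64(-0.1751), array([-0.1754, -0.1747])), (np.float64(-0.0617), array([-0.0839, -0.0396]))]
t 5.35 pos [0.615  0.0071 0.145 ] S [-0.0753  0.0503] rot [ 3.14   0.    -1.441] F [ 0.1  0.  -0.3] grip 0.0003 -> tool cm [5.04 4.95 7.5 ]
```

View pics/a.png

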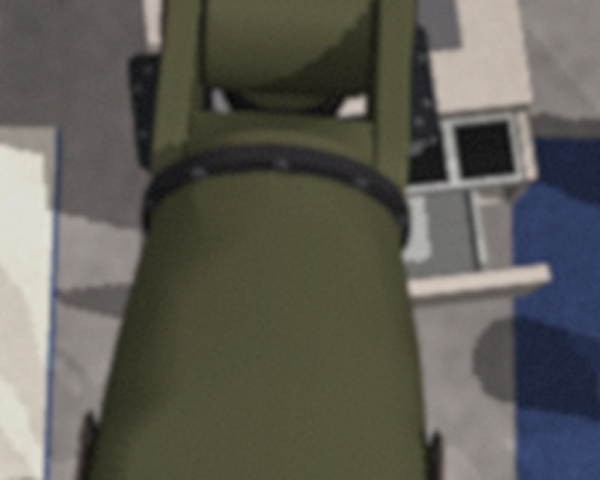

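The drawer popped out about 63 mm: the panel edge is at rows 270–290 of the crop and the gap shows behind it. Next I'll lower the closed fingers into the gap, above lid height, and pull.

```bash
python3 -m inch '[2.5,3.2,0,0,0,0,0, 2.5,3.2,0,0,0,0,0, 0,0,0,0,0,0,0, 0,0,3,0,0,0,0, 0,0,4,0,0,0,0, 0,0,0,0,0,0,0, 0,1,0,0,0,0,0, 0,1,0,0,0,0,0, 0,2,0,0,0,0,0, 0,1.5,0,0,0,0,0, 0,1,0,0,0,0,0, 0,0,0,0,0,0,0, 0,0,0,0,0,0,0]'
python3 -c "
from h import *
go(sw(-.222,.0,.075))"
```

```text
time_s: 6.98
ee_pos: [0.4945, -0.0593, 0.076]
eef_rot: [-3.141, -0.0, -1.441]
force: [-0.1, 0.3, 0.4]
grip_width: 0.0006
t 6.97 pos [ 0.4945 -0.0593  0.076 ] S [-2.034e-01  1.000e-04] rot [-3.141 -0.    -1.441] F [-0.1  0.3  0.4] grip 0.0006 -> tool cm [0.01 1.86 0.1 ]
```

```bash
python3 -m inch '[0,1,0,0,0,0,0, 0,0.5,0,0,0,0,0, 0,0.3,0,0,0,0,0, 0,0.3,0,0,0,0,0, 0,0,0,0,0,0,0]'
python3 -c "
from h import *
go(sw(-.222,.0,.075))"
```

```text
time_s: 7.6
ee_pos: [0.4767, -0.0616, 0.076]
eef_rot: [-3.132, -0.001, -1.441]
force: [31.2, 5.4, -23.4]
grip_width: 0.0004
t 7.6 pos [ 0.4767 -0.0616  0.076 ] S [-2.213e-01  1.000e-04] rot [-3.132e+00 -1.000e-03 -1.441e+00] F [ 31.2   5.4 -23.4] grip 0.0004 -> tool cm [0.01 0.07 0.1 ]
```

The force rose to 31 N at the stop. I'll relax, rise and swing aside to look into the tray and at the jar.

```bash
python3 -m inch '[0,-0.6,0,0,0,0,0, 0,0,-5,0,0,0,0, 0,0,-6,0,0,0,0, 5,1,-2,0,0,0,0, 5.5,2,0,0,0,0,0, 5.5,2,0,0,0,0,1, 5.5,2,0,0,0,0,1, 3,0,0,0,0,0,1, 0,0,0,0,0,0,1]'
python3 look.py pics/b.png; python3 - <<'E'
from h import *
im,d=ctrl.camera("scene"); im2,_=ctrl.camera("top")
for c in("scene","top"):
  for n in("lid_center","jar_mouth","drawer_front"):
    for r in ctrl.place_of(c,n)[:3]: print(c,n,r)
a=cv2.resize(im[110:190,340:440],None,fx=4,fy=4,interpolation=cv2.INTER_CUBIC); b=cv2.resize(im2[205:265,150:230],None,fx=5,fy=5,interpolation=cv2.INTER_CUBIC)
c=cv2.imread("pics/b.png")[...,::-1]; c=c[60:300,100:500]
o=np.zeros((570,800,3),np.uint8); o[:320,:400]=a; o[:300,400:]=b; o[325:565,:400]=c
s=cv2.resize(im[150:270,240:440],None,fx=2,fy=2); o[325:565,400:]=s
cv2.imwrite("pics/c.png",o[...,::-1]); np.savez("pics/open.npz",s=im,t=im2,d=d)
E
```

```text
time_s: 8.72
ee_pos: [0.441, -0.3146, 0.2052]
eef_rot: [3.141, 0.001, -1.443]
force: [0.1, 1.3, 0.2]
grip_width: 0.0371
panel px 663 front sx med by min/max [-0.24122301 -0.23541765 -0.22948571]
lid blob 545 [(np.float64(-0.1694), array([-0.1951, -0.143 ])), (np.float64(0.0026), array([-0.023 ,  0.0279]))]
{'centre': [337.1, 199.4], 'score': 0.96} [-0.16773847  0.00530956]
scene lid_center {'centre': [306.4, 227.1], 'score': 0.97}
scene jar_mouth {'centre': [319.1, 138.6], 'score': 0.86}
scene jar_mouth {'centre': [391.3, 133.8], 'score': 0.75}
scene jar_mouth {'centre': [440.8, 168.4], 'score': 0.35}
scene drawer_front {'centre': [289.0, 198.7], 'score': 0.87}
top lid_center {'centre': [336.7, 203.1], 'score': 0.7}
top lid_center {'centre': [350.0, 227.2], 'score': 0.25}
top jar_mouth {'centre': [254.5, 286.3], 'score': 0.71}
top drawer_front {'centre': [344.2, 224.7], 'score': 0.65}
```

View pics/c.png

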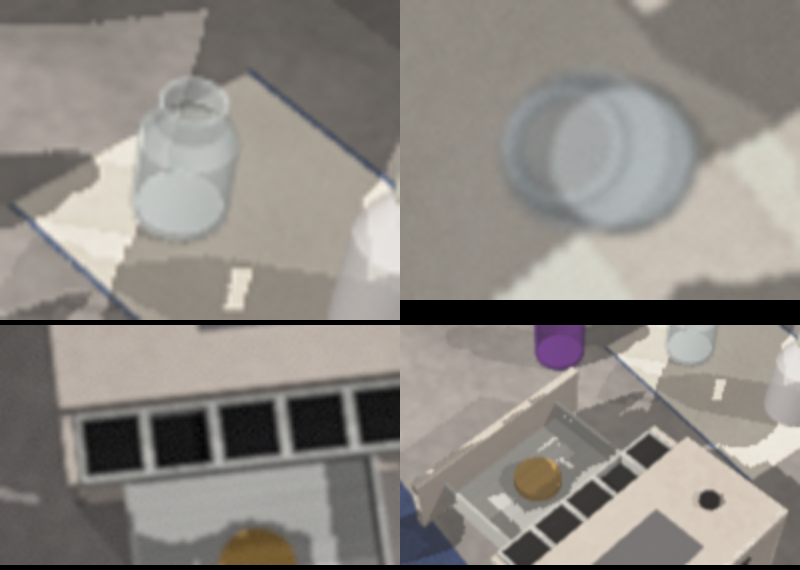

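```bash
python3 - <<'E'
from h import *
np.set_printoptions(precision=4,suppress=True)
print("mouth",onz("scene",(388.6,134.9),.106),onz("top",(183.1,235.2),.106))
print("base",onz("scene",(385,160.6),.004),onz("top",(194.7,236.4),.004))
print("lid",S(onz("scene",(306.4,227.1),.042)),S(onz("top",(336.9,201.),.042)))
im=np.load("pics/open.npz"); 
for c,k in(("scene","s"),("top","t")):
    h=cv2.cvtColor(im[k],cv2.COLOR_RGB2HSV); m=cv2.inRange(h,(8,120,60),(28,255,255)); n,l,s,ce=cv2.connectedComponentsWithStats(m)
    for i in range(1,n):
        if s[i,4]>120: print(c,s[i],ce[i],S(onz(c,ce[i],.047)))
go(sw(-.169,.003,.1))
E
```

```text
mouth [0.4466 0.2775 0.106 ] [0.4426 0.2736 0.106 ]
base [0.4463 0.2792 0.004 ] [0.4452 0.2752 0.004 ]
lid [-0.173 -0.003] [-0.1704  0.0056]
scene [482  46  19  14 212] [490.6509  52.7736] [-0.2657  0.963 ]
scene [461  57  19  14 216] [469.8148  63.6574] [-0.2796  0.8577]
scene [504  59  20  15 232] [513.0474  66.1466] [-0.1699  0.9505]
scene [482  71  21  15 248] [492.0484  77.8226] [-0.1837  0.8444]
scene [527  73  21  15 251] [536.6932  80.1952] [-0.0748  0.9384]
scene [506  85  21  16 272] [515.8934  92.5404] [-0.0883  0.8331]
scene [298 217  21  17 212] [306.9811 224.75  ] [-0.1745  0.0006]
scene [ 218  293   33   49 1145] [232.8507 315.5721] [-0.11   -0.2809]
top [551  94  89  56 737] [595.6771 120.9634] [-0.0526 -0.632 ]
top [445 138  33  33 751] [461.3356 152.976 ] [-0.0933 -0.2961]
top [326 189  25  24 471] [338.5456 200.5053] [-0.1704  0.0022]
t 9.22 pos [ 0.4417 -0.3129  0.2059] S [-0.2886 -0.2445] rot [-3.141 -0.    -1.44 ] F [-0.2  0.1 -0.3] grip 0.0768 -> tool cm [-24.75 -11.97  10.59]
```

The drawer is out to about 129 mm, the lid is at S ≈ (−0.170, 0.002), and the jar mouth is near (0.445, 0.276). Now I'll grasp the lid.

```bash
python3 -m inch '[-4.93,-2.37,0,0,0,0,1, -4.93,-2.37,0,0,0,0,1, -4.93,-2.37,0,0,0,0,1, -4.93,-2.37,0,0,0,0,1, -4.93,-2.37,0,0,0,0,1, 0,0,0,0,0,0,1, 0,0,5,0,0,0,1, 0,0,5,0,0,0,1, 0,0,4,0,0,0,1, 0,0,2,0,0,0,1, 0,0,0,0,0,0,1]' 15
python3 -c "
from h import *
go(sw(-.1702,.002,.0385))"
```

```text
time_s: 10.6
ee_pos: [0.5263, -0.0542, 0.0447]
eef_rot: [3.139, 0.001, -1.442]
force: [-0.4, -0.5, -0.7]
grip_width: 0.0941
t 10.6 pos [ 0.5263 -0.0542  0.0447] S [-0.1712  0.0011] rot [ 3.139e+00  1.000e-03 -1.442e+00] F [-0.4 -0.5 -0.7] grip 0.0941 -> tool cm [-0.09 -0.11  0.62]
```

```bash
python3 -m inch '[-0.1,-0.1,0.4,0,0,0,1, 0,0,0.15,0,0,0,1, 0,0,0,0,0,0,0.5, 0,0,0,0,0,0,0.5, 0,0,0,0,0,0,0.5, 0,0,0,0,0,0,0.5, 0,0,-2,0,0,0,0.5, 0,0,-5,0,0,0,0.5, 0,0,-6,0,0,0,0.5, 0,0,-4,0,0,0,0.5, 0,0,0,0,0,0,0.5]' 15
python3 -c "
from h import *
go([.445,.276,.15])"
```

```text
time_s: 11.98
ee_pos: [0.5291, -0.0525, 0.2132]
eef_rot: [-3.136, -0.002, -1.441]
force: [-0.4, 0.0, -1.2]
grip_width: 0.0602
t 11.97 pos [ 0.5291 -0.0525  0.2132] S [-0.1683  0.0023] rot [-3.136e+00 -2.000e-03 -1.441e+00] F [-0.4  0.  -1.2] grip 0.0602 -> tool cm [-33.67   4.11   6.25]
```

The lid is gripped, at 60.2 mm. I'll carry it to hover over the jar.

```bash
python3 -m inch '[-4.8,0.6,0,0,0,0,0.5, -4.8,0.6,0,0,0,0,0.5, -4.8,0.6,0,0,0,0,0.5, -4.8,0.6,0,0,0,0,0.5, -4.8,0.6,0,0,0,0,0.5, -4.8,0.6,0,0,0,0,0.5, -4.8,0.5,0,0,0,0,0.5, 0,0,2,0,0,0,0.5, 0,0,3,0,0,0,0.5, 0,0,0,0,0,0,0.5, 0,0,0,0,0,0,0.5]'
python3 - <<'E'
from h import *
go([.445,.276,.12])
o=ctrl.get_obs()
im,d=ctrl.camera("scene"); np.savez("pics/hov.npz",im=im,d=d)
h=cv2.cvtColor(im,cv2.COLOR_RGB2HSV); m=cv2.inRange(h,(8,110,50),(28,255,255)); n,l,s,ce=cv2.connectedComponentsWithStats(m)
for i in range(1,n):
    if s[i,4]>40 and 330<ce[i][0]<450 and ce[i][1]<200: print(s[i],ce[i])
for n in("lid_center","jar_mouth"): print(ctrl.place_of("scene",n)[:3])
p=o["ee_pos"]
print("lid pred px",pix("scene",p+[0,0,.003]),"mouth px at .445 .276",pix("scene",[.445,.276,.106]))
a=cv2.resize(im[70:190,330:450],None,fx=5,fy=5,interpolation=cv2.INTER_CUBIC)
cv2.imwrite("pics/hov.png",a[...,::-1])
E
```

```text
time_s: 13.35
ee_pos: [0.4441, 0.2755, 0.1608]
eef_rot: [-3.141, 0.0, -1.441]
force: [0.1, 0.7, -0.2]
grip_width: 0.06
t 13.35 pos [0.4441 0.2755 0.1608] S [-0.21    0.3386] rot [-3.141  0.    -1.441] F [ 0.1  0.7 -0.2] grip 0.06 -> tool cm [-0.03 -0.09  4.08]
[386 110  15  18 216] [392.59722222 118.75      ]
[{'centre': [387.8, 118.0], 'score': 0.82}]
[{'centre': [319.1, 135.6], 'score': 0.82}]
lid pred px (np.float64(389.8503626568833), np.float64(118.51321296739292)) mouth px at .445 .276 (np.float64(387.77966854882), np.float64(134.8046189416099))
```

View pics/hov.png

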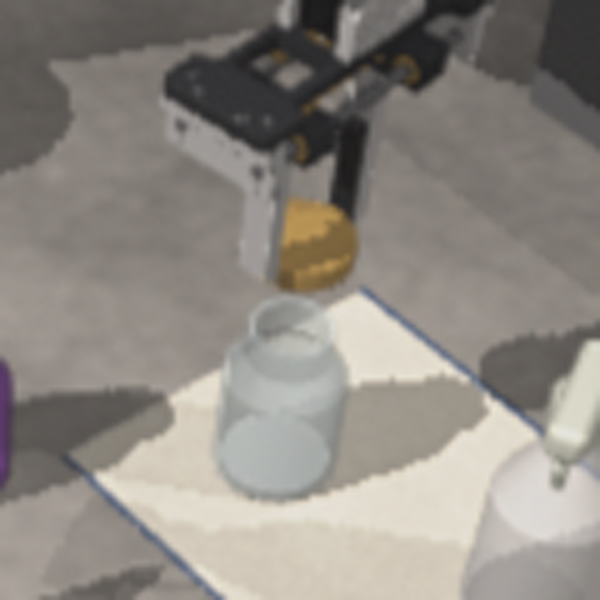

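The lid hangs level above and a little off the clear jar; its right edge is at crop x 357 and the rim spans x 250–332. I'll overlay projected models to fix the offset.

```bash
python3 - <<'E'
from h import *
im=np.load("pics/hov.npz")["im"]; s=10; u0,v0,u1,v1=368,100,420,160
a=cv2.resize(im[v0:v1,u0:u1],None,fx=s,fy=s,interpolation=cv2.INTER_CUBIC)
t=np.linspace(0,2*np.pi,80)
def circ(x,y,z,r,col):
    p=np.array([pix("scene",[x+r*np.cos(k),y+r*np.sin(k),z]) for k in t])
    q=((p-[u0,v0]+.5)*s).astype(int); cv2.polylines(a,[q],True,col,1)
    print((x,y,z,r),"cols",p[:,0].min().round(1),p[:,0].max().round(1),"rows",p[:,1].min().round(1),p[:,1].max().round(1))
x,y,z=ctrl.get_obs()["ee_pos"]; z+=.003
circ(x,y,z+.007,.03,(255,0,0)); circ(x,y,z-.007,.03,(255,0,0))
circ(.445,.276,.106,.0245,(0,160,0)); circ(.445,.276,.003,.036,(0,160,0)); circ(.445,.276,.072,.036,(0,160,0))
cv2.imwrite("pics/ov.png",a[...,::-1])
E
```

```text
(np.float64(0.44427229428092513), np.float64(0.2756110850452822), np.float64(0.17117388431361352), 0.03) cols 378.8 401.7 rows 108.9 124.1
(np.float64(0.44427229428092513), np.float64(0.2756110850452822), np.float64(0.1571738843136135), 0.03) cols 378.3 401.0 rows 113.0 128.1
(0.445, 0.276, 0.106, 0.0245) cols 378.8 396.8 rows 128.7 141.0
(0.445, 0.276, 0.003, 0.036) cols 371.4 396.3 rows 152.2 170.2
(0.445, 0.276, 0.072, 0.036) cols 373.5 399.4 rows 134.9 153.0
```

View pics/ov.png

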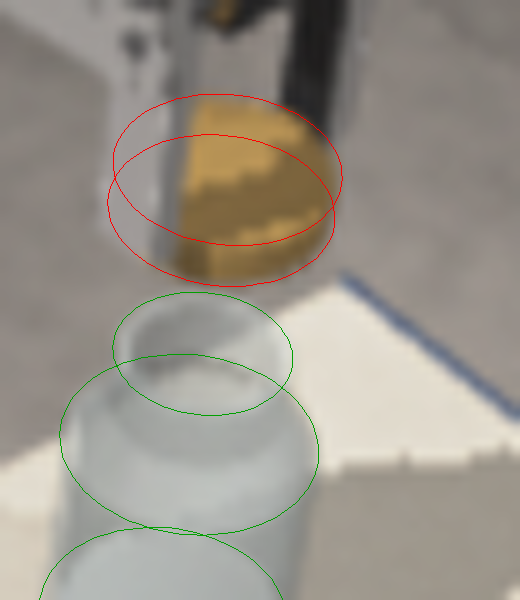

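The models match the picture to about half a pixel. I'll descend with force checks.

```bash
python3 -m inch '[-0.04,-0.07,2,0,0,0,0.5, 0,0,2,0,0,0,0.5, 0,0,0.5,0,0,0,0.5, 0,0,0,0,0,0,0.5, 0,0,0,0,0,0,0.5]'; python3 -m inch '[0,0,0.3,0,0,0,0.5, 0,0,0.2,0,0,0,0.5, 0,0,0.1,0,0,0,0.5, 0,0,0.1,0,0,0,0.5,0,0,0,0,0,0,0.5]'
```

```text
time_s: 14.12
ee_pos: [0.4449, 0.2762, 0.1162]
eef_rot: [-3.14, 0.0, -1.441]
force: [-0.2, -0.1, -0.4]
grip_width: 0.0602
time_s: 14.75
ee_pos: [0.4446, 0.276, 0.1082]
eef_rot: [-3.141, 0.0, -1.441]
force: [1.5, 0.6, -0.3]
grip_width: 0.0602
```

```bash
python3 -m inch '[0,-0.1,0,0,0,0,0.5, 0,0,0.1,0,0,0,0.5, 0,0,0.1,0,0,0,0.5, 0,0,0,0,0,0,0.5]';python3 -m inch '[0,0,0.1,0,0,0,0.5, 0,0,0.1,0,0,0,0.5, 0,0,0.1,0,0,0,0.5, 0,0,0,0,0,0,0.5]'
```

```text
time_s: 15.25
ee_pos: [0.4455, 0.2761, 0.1061]
eef_rot: [3.141, -0.0, -1.441]
force: [0.1, -0.2, -0.8]
grip_width: 0.0603
time_s: 15.75
ee_pos: [0.4455, 0.2761, 0.1032]
eef_rot: [3.142, -0.0, -1.441]
force: [1.0, -0.4, -0.7]
grip_width: 0.06
```

It's going in freely, now about 6 mm below the rim. Continuing until it seats.

```bash
python3 -m inch '[0,-0.05,0.15,0,0,0,0.5, 0,0,0.15,0,0,0,0.5, 0,0,0.05,0,0,0,0.5, 0,0,0,0,0,0,0.5]';python3 -m inch '[0,0,0.08,0,0,0,0.5, 0,0,0.07,0,0,0,0.5, 0,0,0,0,0,0,0.5]'
```

```text
time_s: 16.25
ee_pos: [0.446, 0.2762, 0.0997]
eef_rot: [3.141, -0.0, -1.441]
force: [0.3, -0.7, -0.4]
grip_width: 0.06
time_s: 16.62
ee_pos: [0.4463, 0.2763, 0.0992]
eef_rot: [-3.141, 0.0, -1.441]
force: [-4.0, -2.1, 10.0]
grip_width: 0.0599
```

It's seated (10 N up at TCP 0.099). I'll ease off, release, rise, and move aside in front of the drawer to look.

```bash
python3 -m inch '[0,0,-0.08,0,0,0,0.5, 0,0,0,0,0,0,0.66, 0,0,0,0,0,0,0.72, 0,0,0,0,0,0,0.85, 0,0,0,0,0,0,0.95, 0,0,-1,0,0,0,0.95, 0,0,-4,0,0,0,0.95, 0,0,-4,0,0,0,0.95, 0,0,0,0,0,0,0]'
python3 - <<'E'
from h import *
# front of panel at sx=-0.2415; stand off at -0.28, z .06 ; first above
go(sw(-.29,0,.19))
im,d=ctrl.camera("scene"); np.savez("pics/on.npz",im=im,d=d); s=10; u0,v0,u1,v1=365,105,420,165
a=cv2.resize(im[v0:v1,u0:u1],None,fx=s,fy=s,interpolation=cv2.INTER_CUBIC)
t=np.linspace(0,2*np.pi,80)
for z in(.108,.094):
    p=np.array([pix("scene",[.4458+.03*np.cos(k),.2762+.03*np.sin(k),z]) for k in t]); cv2.polylines(a,[((p-[u0,v0]+.5)*s).astype(int)],True,(255,0,0),1)
cv2.imwrite("pics/on.png",a[...,::-1])
E
```

```text
time_s: 17.75
ee_pos: [0.4471, 0.2768, 0.1926]
eef_rot: [-3.136, 0.002, -1.441]
force: [-0.6, -0.2, -1.0]
grip_width: 0.0826
t 17.75 pos [0.4471 0.2768 0.1926] S [-0.2068  0.3395] rot [-3.136e+00  2.000e-03 -1.441e+00] F [-0.6 -0.2 -1. ] grip 0.0826 -> tool cm [33.95  8.31  0.14]
```

View pics/on.png

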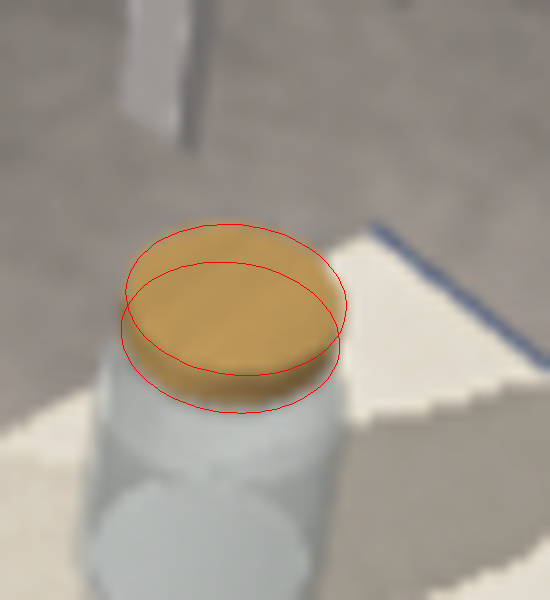

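The lid matches the seated model: it's level on the upright jar at (235,310) in the crop. Now I'll go in front of the drawer with the fingers closed.

```bash
python3 -m inch '[4.85,1.19,0,0,0,0,0, 4.85,1.19,0,0,0,0,0, 4.85,1.19,0,0,0,0,0, 4.85,1.19,0,0,0,0,0, 4.85,1.19,0,0,0,0,0, 4.85,1.19,0,0,0,0,0, 4.85,1.19,0,0,0,0,0, 0,0,0,0,0,0,0, 0,0,5,0,0,0,0, 0,0,5,0,0,0,0, 0,0,3,0,0,0,0, 0,0,0,0,0,0,0]'
python3 -c "
from h import *
go(sw(-.25,.0,.06))"
```

```text
time_s: 19.3
ee_pos: [0.4059, -0.0701, 0.0572]
eef_rot: [3.137, 0.002, -1.44]
force: [-0.3, 0.2, 1.8]
grip_width: 0.0005
t 19.3 pos [ 0.4059 -0.0701  0.0572] S [-0.2926  0.0008] rot [ 3.137e+00  2.000e-03 -1.440e+00] F [-0.3  0.2  1.8] grip 0.0005 -> tool cm [ 0.09 -4.26 -0.3 ]
```

```bash
python3 -m inch '[0,-3,0,0,0,0,0, 0,-1,0,0,0,0,0, 0,-0.7,0,0,0,0,0, 0,-1,0,0,0,0,0, 0,-1.2,0,0,0,0,0, 0,-1.2,0,0,0,0,0, 0,-1.2,0,0,0,0,0, 0,-1.2,0,0,0,0,0, 0,-1.2,0,0,0,0,0, 0,-1.2,0,0,0,0,0, 0,-1,0,0,0,0,0, 0,-1,0,0,0,0,0, 0,-0.8,0,0,0,0,0, 0,-0.6,0,0,0,0,0, 0,0,0,0,0,0,0]'
python3 -c "
from h import *
go(sw(-.12,.0,.06))"
```

```text
time_s: 21.18
ee_pos: [0.5694, -0.0501, 0.0589]
eef_rot: [-3.141, 0.0, -1.441]
force: [-1.3, -0.4, 0.8]
grip_width: 0.0006
t 21.18 pos [ 0.5694 -0.0501  0.0589] S [-0.128  -0.0005] rot [-3.141  0.    -1.441] F [-1.3 -0.4  0.8] grip 0.0006 -> tool cm [-0.05 -0.8  -0.11]
```

```bash
python3 -m inch '[0,-0.4,0,0,0,0,0, 0,-0.2,0,0,0,0,0, 0,-0.2,0,0,0,0,0, 0,0,0,0,0,0,0]'; python3 -m inch '[0,-0.15,0,0,0,0,0, 0,-0.1,0,0,0,0,0, 0,0,0,0,0,0,0]'
python3 -c "
from h import *
go(sw(-.12,.0,.06))"
```

```text
time_s: 21.68
ee_pos: [0.5752, -0.0493, 0.0589]
eef_rot: [3.137, 0.001, -1.441]
force: [-18.7, -1.6, 10.2]
grip_width: 0.0004
time_s: 22.05
ee_pos: [0.5752, -0.0493, 0.0589]
eef_rot: [3.131, 0.001, -1.441]
force: [-41.4, -4.1, 24.9]
grip_width: 0.0001
t 22.05 pos [ 0.5752 -0.0493  0.0589] S [-0.1221 -0.0004] rot [ 3.131e+00  1.000e-03 -1.441e+00] F [-41.4  -4.1  24.9] grip 0.0001 -> tool cm [-0.04 -0.21 -0.11]
```

A hard stop at home. I'll back off, rise, go aside and check.

```bash
python3 -m inch '[0,1,0,0,0,0,0, 0,4,0,0,0,0,0, 0,5,0,0,0,0,0, 0,0,-5,0,0,0,0, 0,0,-5,0,0,0,0, 0,0,-4,0,0,0,0, 5,3,0,0,0,0,0, 5,3,0,0,0,0,0, 5,3,0,0,0,0,0, 5,3,0,0,0,0,0, 0,0,0,0,0,0,0, 0,0,0,0,0,0,0]'
python3 - <<'E'
from h import *
im,d=ctrl.camera("top"); W=cloud("top",d); ql=W[...,:2]-O; sx=ql@AX; sy=ql@AY
m=(abs(W[...,2]-.094)<.005)&(sx<-.101)&(sx>-.27)&(abs(sy)<.125)
print(m.sum(),np.percentile(sx[m],[2,50,98]))
s,_=ctrl.camera("scene")
o=np.zeros((560,800,3),np.uint8); o[:250,:400]=cv2.resize(im,(400,250),interpolation=3); o[:250,400:]=cv2.resize(s,(400,250),interpolation=3)
o[255:555,:400]=cv2.resize(im[110:260,150:350],None,fx=2,fy=2); o[255:555,400:]=cv2.resize(s[105:255,260:460],None,fx=2,fy=2)
cv2.imwrite("pics/end.png",o[...,::-1])
go([0.4,-.2,.2])
E
```

```text
time_s: 23.55
ee_pos: [0.3874, -0.2754, 0.1991]
eef_rot: [-3.141, -0.0, -1.441]
force: [-0.5, -0.2, -0.3]
grip_width: 0.0006
636 [-0.11312793 -0.10756075 -0.10138883]
t 23.65 pos [ 0.3878 -0.2747  0.1991] S [-0.3372 -0.1997] rot [-3.141 -0.    -1.44 ] F [0.1 0.  0. ] grip 0.0007 -> tool cm [-7.24 -2.19 -0.09]
```

View pics/end.png

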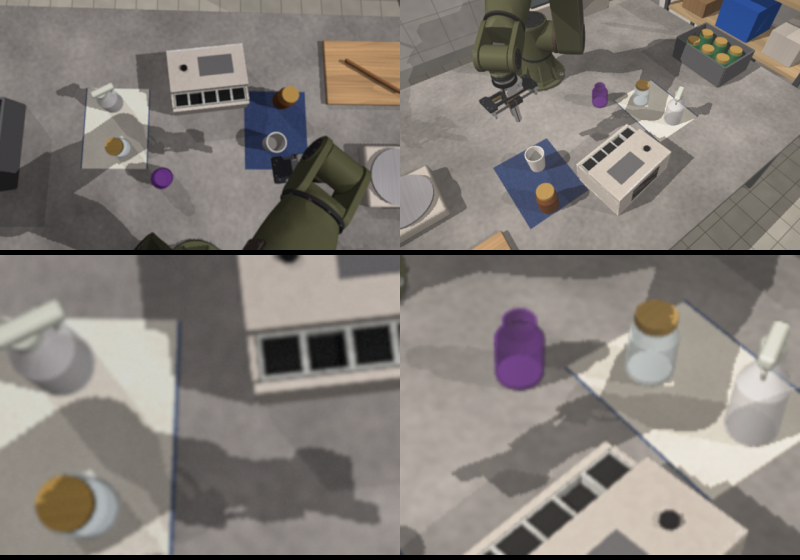

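The lid sits on the clear jar, the bystanders haven't moved, and the drawer looks shut. I'll compare the panel with the initial latched picture before handing in.

```bash
python3 - <<'E'
from h import *
def f(d):
    W=cloud("top",d); ql=W[...,:2]-O; sx=ql@AX; sy=ql@AY
    m=(abs(W[...,2]-.094)<.005)&(sx<-.101)&(sx>-.27)&(abs(sy)<.125); return np.percentile(sx[m],[2,50,98])
a=f(np.load("pics/top0.npz")["d"]); b=f(ctrl.camera("top")[1]); print(a,b)
if abs(a[1]-b[1])<.0015: print(ctrl.hand_in())
E
```

```text
[-0.11317916 -0.10758843 -0.10143901] [-0.11310328 -0.10763006 -0.10148767]
the job is handed in; nothing more can be done
None
```

The job is done and handed in after about 24 s of robot time.

- **Catch:** both cameras' depth showed the pad at y = +50 mm lying 12 mm lower than the others, so I did not feel along the ledge. Pressing there met the spring-loaded catch, and the drawer popped out about 63 mm.
- **Drawer out:** I pulled it from behind the panel to its stop. The force rose to 31 N there, and the camera read about 129 mm.
- **Lid:** I gripped it at 60 mm and lowered it over the mouth of the clear jar until it seated (10 N up). The projected model of a fully seated, level lid matched the picture, and the jar stayed upright.
- **Drawer shut:** I pushed the front home to a hard stop and backed off. The finger force reached about 48 N in total before I did. The 40 N limit is stated for the arm or the gripper's body, and the wrist limit is 120 N.

**Last checks:** the drawer panel sits within 0.1 mm of its original latched position, and the arm is clear of everything. The other jar, spray bottle, mug and purple look-alike look unmoved. One disagreement: the two cameras differed by about 5 mm on where the jar mouth was. I started from the average and corrected by contact force as the lid went down.

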